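# Shut down the pouch sealer and park its cutter

### The arm

A 6-joint arm with a two-finger parallel gripper is mounted at the origin on the work surface. World frame = base frame: x ahead of the robot, y to its left, z up, the work surface at z = 0. Lengths are in m, angles in rad, forces in N, time in s.
With the tool pointing down it reaches from about 0.35 to 0.975 m from the base axis. Payload 4.9 kg.
Tool frame: the origin (TCP) lies midway between the tips of the shut fingers; the grasp point (between the pads) lies 19 mm behind it; z points along the fingers, y is the direction in which the jaws open and shut (so a half turn about z gives the same grasp; the last joint's range is limited). The gripper opens to 85 mm and grips with 20 to 120 N. Pads are 22 mm wide; open, the fingers measure 114 mm over their backs; the gripper's body (76 mm by 85 mm) begins 54 mm behind the grasp point. The pads swing forward as they close: fully open they stand 13 mm farther back than shut.
Start: joints at [1.16, 0.053, 1.613, -0, 1.476, -0.119], TCP at [0.18, 0.599, 0.231] pointing down, gripper open.
Joint ranges: [-3.01, 3.01], [-1.01, 2.22], [0.06, 2.58], [-1.02, 4.17], [0.09, 2.62], [-3.14, 3.14]. Speed limits (rad/s): [2.57, 2.57, 3.14, 3.14, 3.14, 3.14].

### API

Orientations are given as a unit quaternion [w, x, y, z].
In Python, from plant import manip, cams gives the robot as it stands.
- The arm moves only by the tool jog_arm, never from a script. Its argument "targets" is a list of rows, each a list of 4 numbers: the shift along the tool's x, y, z in m, then the turn about the tool's z in degrees. A call has 1 to 5 rows; each row is the pose to reach, as a shift and turn from the pose commanded when the call began, along the tool's axes at that moment; what a row does not reach only later rows make up. A row lasts 1/12 s, in which the tool goes at most 41.7 mm and 7.16 degrees, less where a joint would pass 70% of its speed; a pose out of reach is approached as far as the arm can. A call with a gripper value outside its range is refused whole. "fingers" is the opening, from 0 (shut) to 1 (fully open), set as the call begins (left out, the last holds). The fingers move at their own pace and stop on an object; the grip force is fixed at half the most. Time passes only in rows, so rows that repeat a pose let the fingers close. It gives the time, the measured TCP pose, the force and the opening at its end, in the units of the state.
- manip.state(): the state, without advancing time (a new reading comes with each control period).
- cams.grab_frame(name): name is "side" or "top"; returns the picture (480x640x3 uint8, red, green, blue); there is no depth.
- cams.get_calibration(name): a dict with "camera_matrix" (3x3 intrinsics, pixels), "cam_to_world" (4x4, takes a point from camera to world coordinates). Camera axes: x right, y up, looking along -z (the intrinsics and any distortion apply to the point x, -y, -z); pixel columns grow to the right and rows downward; lengths in m; the calibration is good to about 2 mm. A picture is of the moment at which its call begins. get_calibration takes no time and is no camera call.
- manip.job_done(): hands the job in, once; it reports no verdict.
The state is a dict: "time": time; "joint_pos": joint angles; "joint_vel": joint speeds; "joint_efforts": joint torques, N m; "tool_pos": TCP position; "tool_rot": TCP orientation; "contact_force": force on the tool from outside, world axes, zero at the start; "ft_torque": the same for the moment, N m; "gripper_width": opening from 0.0 (shut) to 1.0 (fully open).
Only numpy, scipy, OpenCV 4.12 (cv2) and the standard library are available. Lean on these libraries where they do the work, as an engineer would, in place of code of your own. Each camera call takes 0.05 s, during which the arm holds its last target. There are 200 camera calls.

### The job

Packing is done for the day, so shut the pouch sealer down: first turn its heat knob fully anticlockwise to the off stop, then take the red cutter carriage by its grip and slide it along the rail towards the open end until you feel it click into the parking notch, without running it on past the notch. Finish while still holding the carriage by its grip, seated in the notch, so that I can put the lock pin in. Leave the things lying around, also those on the sealer, where they are.

Things in the scene. Friction and masses are not known exactly. Their poses are not given: they have to be found in the camera images.
- sealer: Pouch sealer: cream table-top machine fixed to the counter, 240 x 460 mm, deck 62 mm high; film reel behind, to 240 mm from its centre and 135 mm high. Only knob, carriage and reel stand above 100 mm. Origin: centre of its underside, on the counter; x to its rear (away from the operator), y to its left along the rail, z up. Control pod with blue panel at the right end (y -227 to -141), top 91 mm.
- heat_knob (a joint): Heat knob, rad: 0 = off, against its anticlockwise end stop; grows as the knob turns clockwise seen from above, up to 4.71. It stays where it is left (about 0.04 N m friction). Vertical axis through point heat_knob_grip.
- heat_knob_grip (a point): Grip point of the black heat knob, on its vertical axis, 128 mm above the counter, at (-35, -184) mm in the sealer's frame. Bar grip 42 mm long, 14 mm thick, from 106 to 136 mm above the counter, on a round skirt of 22 mm radius. The bar lies along this point's x axis, its white pointer at the -x end; at joint 0 the pointer points to the sealer's front (-x), at the red mark.
- cutter (a joint): Carriage position along the rail, m: grows towards the rail's open end (sealer's +y); parking notch at 0.220, very end of the rail at 0.255. Sliding takes about 2 N. A sprung ball under the carriage snaps into the notch from about 5 mm either side: it pulls the carriage to the centre with about 5 N and takes about 9 N to break out again.
- cutter_grip (a point): Middle of the red carriage's grip, 131 mm above the counter. The grip is a block 22 mm wide across the rail (sealer's x) and 30 mm along it (y), from 113 to 149 mm above the counter, on a foot 44 mm across and 50 mm along the rail. Axes parallel to the sealer's.
- park_notch (a point): Parking notch: V groove across the crown of the rail, 11 mm wide, 4 mm deep, a yellow mark on either side of it; this point is at its middle, 100 mm above the counter, at (0, 140) mm in the sealer's frame. The carriage is seated when its middle is over it. The rail is a 16 mm wide aluminium bar along y at x = 0, from the pod to its open end at y = 205. Axes parallel to the sealer's.
- marker: Bystander: blue and white marker pen, 133 mm long, 14 mm thick, lying on the sealer's deck behind the rail. Origin under its middle; x along the pen.
- tape: Bystander: roll of beige indicator tape, 64 mm across, 19 mm high, flat on the sealer's deck behind the rail. Origin: centre of its underside.
- tray: Bystander: blue instrument tray, 130 x 190 x 28 mm, on the counter. Origin: centre of its underside.
- mirror: Bystander: steel mouth mirror, 160 mm long, lying in the blue tray. Origin under the middle; x along it.
- cassette: Bystander: flat steel instrument cassette with a green band, 90 x 180 x 30 mm, on the counter. Origin: centre of its underside.
- beaker: Bystander: clear beaker, 72 mm across, 85 mm high, on the counter. Origin: centre of its underside.
- spray: Bystander: white spray bottle with a blue head, 72 mm across, 191 mm high, on the counter. Origin: centre of its underside.

How it is judged:
By the outcome, as a careful person would: the job done as asked, in the order asked, and still so for the second after the job is handed in, while the arm keeps its last pose, push and grip.
It also fails if it takes over 72 s, if anything falls off the work surface, if the arm or the gripper's body presses on something with over 40 N, if the wrist force passes 120 N, or if a joint passes its speed limit or range.

## Working session

There is one attempt and no reset: what is moved stays moved. The work goes in short steps, Python scripts to look and compute and a tool call to move; the robot and the scene stay as the last step left them, time stands still between calls to the robot, and variables do not carry over. Pictures are saved under pics/ and viewed, about 8 in all and at most 12, crops included, and the job is handed in when it is done.

Besides the shell and the picture viewer there is one more tool, called as name(argument=value, ...), one argument or row to a line, values as JSON. jog_arm: Moves the arm, as the interface text tells. Its arguments: {"type":"object","properties":{"targets":{"type":"array"},"fingers":{"type":"number"}},"required":["targets"]}

```bash
mkdir -p pics; python3 - <<'E'
from plant import manip,cams
import cv2
for n in("top","side"):
    cv2.imwrite(f"pics/{n}0.png",cams.grab_frame(n)[:,:,::-1])
    c=cams.get_calibration(n);print(n,c)
print(manip.state())
E
```

```text
top {'camera_matrix': array([[499.78896027,   0.        , 321.91242439],
       [  0.        , 499.78896027, 241.14880967],
       [  0.        ,   0.        ,   1.        ]]), 'cam_to_world': array([[-1.75195361e-02,  9.94086728e-01, -1.07166423e-01,
         3.75461200e-01],
       [-9.99846014e-01, -1.75265653e-02,  8.76322714e-04,
         3.21819065e-03],
       [-1.00711853e-03,  1.07165274e-01,  9.94240710e-01,
         1.21124420e+00],
       [ 0.00000000e+00,  0.00000000e+00,  0.00000000e+00,
         1.00000000e+00]])}
side {'camera_matrix': array([[515.39316397,   0.        , 316.21990632],
       [  0.        , 515.39316397, 244.68957769],
       [  0.        ,   0.        ,   1.        ]]), 'cam_to_world': array([[ 0.82728055,  0.36702928, -0.42531918, -0.11175687],
       [-0.56142772,  0.56728067, -0.6024878 , -0.90804478],
       [ 0.02014469,  0.73721242,  0.67536068,  1.11598954],
       [ 0.        ,  0.        ,  0.        ,  1.        ]])}
{'time': 0.1, 'joint_pos': array([ 1.15999418e+00,  5.33456031e-02,  1.61417962e+00, -1.54508801e-05,
        1.47600363e+00, -1.19013157e-01]), 'joint_vel': array([ 0.00276643, -0.00255723, -0.00490896, -0.00055252,  0.00217463,
       -0.00078297]), 'joint_efforts': array([ 1.19692227e-04, -3.94906461e+01, -3.71363926e+01, -5.77649757e-05,
        3.96544041e-03,  2.52710851e-05]), 'tool_pos': array([0.17957156, 0.59804712, 0.23013831]), 'tool_rot': array([-2.46045828e-04,  1.45376679e-01,  9.89375906e-01, -9.36341177e-04]), 'contact_force': array([ 0.50853871, -0.83981045, -0.00502512]), 'ft_torque': array([-0.01052612, -0.0086334 ,  0.02474174]), 'gripper_width': 0.9979539298066863}
```

View pics/top0.png

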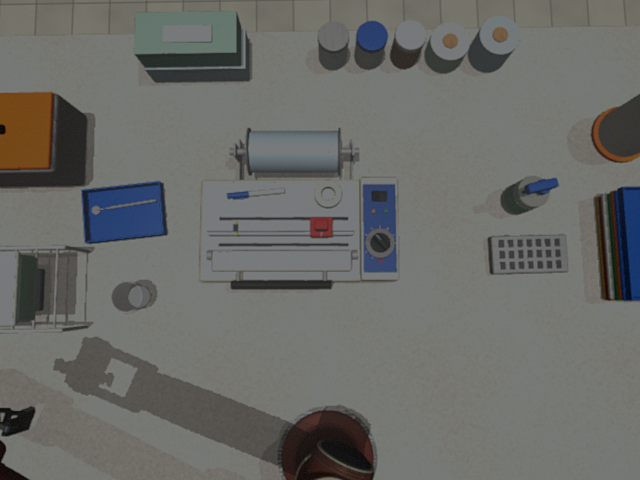

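View pics/side0.png

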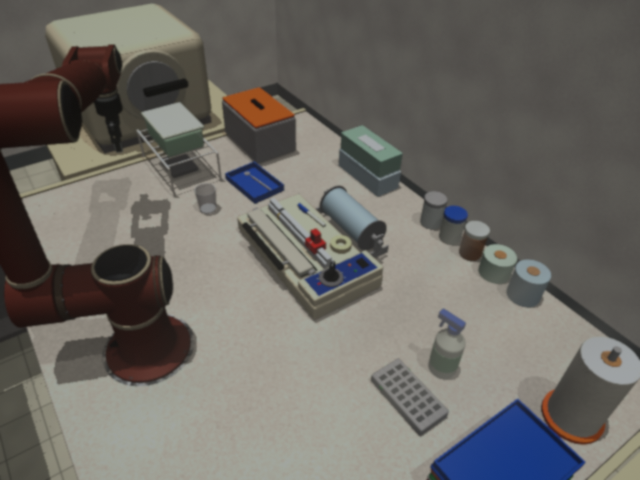

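The top view shows the sealer nearly square to the base: deck x 200–398, knob about (379,241), carriage about (321,228), notch marks about (236,228). Next I'll enlarge that region.

```bash
cat > h.py <<'E'
import numpy as np,cv2
from plant import manip,cams
def ray(n,u,v,z):
    c=cams.get_calibration(n);K=c["camera_matrix"];T=c["cam_to_world"]
    d=np.linalg.inv(K)@[u,v,1];d=T[:3,:3]@[d[0],-d[1],-d[2]]
    return T[:3,3]+d*(z-T[2,3])/d[2]
def pix(n,p):
    c=cams.get_calibration(n);K=c["camera_matrix"];T=c["cam_to_world"]
    q=T[:3,:3].T@(np.array(p)-T[:3,3]);q=K@[q[0],-q[1],-q[2]];return q[:2]/q[2]
def crop(n,f,x0,y0,w,h,s):
    im=cams.grab_frame(n)[:,:,::-1]
    cv2.imwrite(f,cv2.resize(np.clip(im[y0:y0+h,x0:x0+w]*1.5,0,255).astype('uint8'),None,fx=s,fy=s,interpolation=cv2.INTER_CUBIC))
E
python3 - <<'E'
from h import *
crop("top","pics/t1.png",195,170,210,125,3.8)
crop("side","pics/s1.png",230,180,160,140,4)
E
```

```text
(no output)
```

View pics/t1.png

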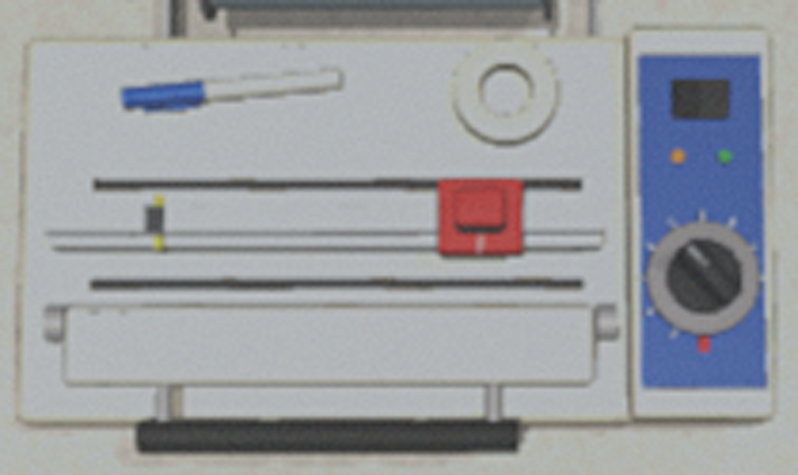

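View pics/s1.png

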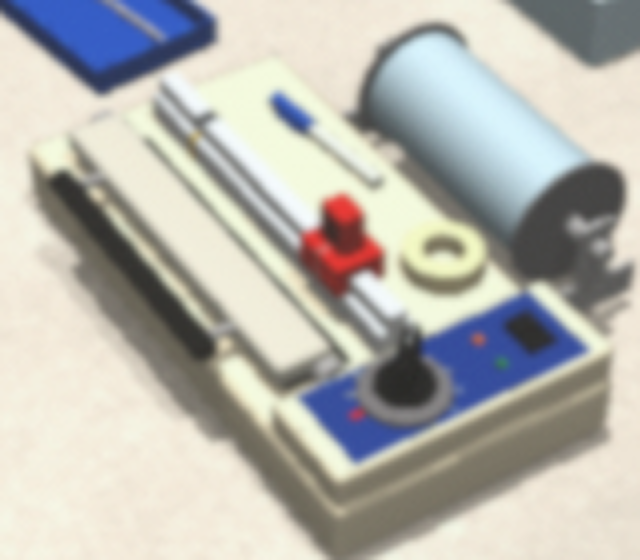

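The crop shows the notch at crop (157,219), the carriage grip top at about (481,207), and the knob skirt centred near (705,276). The pointer runs up-left, about 140° clockwise from off. I'll fit the sealer pose to these points.

```bash
cat >> h.py <<'E'
def w2(p,x,y,z):
    c,s=np.cos(p[2]),np.sin(p[2]);return [p[0]+c*x-s*y,p[1]+s*x+c*y,z]
E
python3 - <<'E'
from h import *
from scipy.optimize import least_squares
F=lambda a,b:(195+(a+.5)/3.8-.5,170+(b+.5)/3.8-.5)
S=lambda a,b:(230+(a+.5)/4-.5,180+(b+.5)/4-.5)
pts=[("top",F(157,219),(0,.14,.1)),("top",F(27,42),(.12,.23,.062)),("top",F(17,422),(-.12,.23,.062)),
("top",F(770,30),(.12,-.227,.091)),("top",F(775,418),(-.12,-.227,.091)),("top",F(705,276),(-.035,-.184,.1)),("top",F(705,345),(-.073,-.184,.091)),
("side",S(405,383),(-.035,-.184,.1)),("side",S(193,138),(-.008,.14,.096)),("side",S(35,150),(-.12,.23,.062)),("side",S(275,58),(.12,.23,.062))]
f=lambda p:np.concatenate([pix(n,w2(p,*l))-uv for n,uv,l in pts])
r=least_squares(f,[.5,0,0],loss='soft_l1');p=r.x
print(p,np.round(f(p).reshape(-1,2),1))
np.save("p.npy",p)
g=ray("top",*F(481,207),.149);print("carriage",g)
print("knob",w2(p,-.035,-.184,.128),"notch",w2(p,0,.14,.1),"rail@0",w2(p,0,-.08,.131))
# pointer
c=np.array(w2(p,-.035,-.184,.136));print("knob top pix crop",(pix("top",c)-[195,170])*3.8)
for k in (2.2,2.4,2.6,2.8):
    # pointer dir: joint0 -> -x ; clockwise from above = negative yaw
    a=np.pi-k; q=c+.02*np.array([np.cos(p[2]+a),np.sin(p[2]+a),0]);b=c-.02*np.array([np.cos(p[2]+a),np.sin(p[2]+a),0]);print(k,(pix("top",q)-[195,170])*3.8,(pix("side",q)-[230,180])*4,(pix("side",b)-[230,180])*4)
crop("top","pics/k.png",360,222,40,40,14)
E
```

```text
[ 0.52705127  0.05481692 -0.01353474] [[-0.1  0.5]
 [-0.8 -1.4]
 [-0.4  1.3]
 [ 0.5 -2. ]
 [ 1.3  1.2]
 [ 0.4  0.4]
 [ 0.2 -0.5]
 [-0.3  0.8]
 [ 1.4 -3.1]
 [-3.2 -1.2]
 [ 0.3 -1.9]]
carriage [0.52675865 0.00314331 0.149     ]
knob [np.float64(0.4895641610441104), np.float64(-0.128692530208068), 0.128] notch [np.float64(0.5289460757016397), np.float64(0.19480409233675405), 0.1] rail@0 [np.float64(0.5259685248010497), np.float64(-0.0251757571736827), 0.131]
knob top pix crop [712.29051816 269.46743326]
2.2 [683.57342766 249.05620723] [405.31819103 326.64684231] [403.82491121 368.60839302]
2.4 [688.15947124 243.8514034 ] [411.14434091 327.33055788] [397.87721427 367.89887097]
2.6 [693.70348594 239.66884062] [416.71678974 328.80754181] [392.20506216 366.36501074]
2.8 [699.98489654 236.67371481] [421.8191796 331.0221757] [387.04055455 364.0714124 ]
```

View pics/k.png

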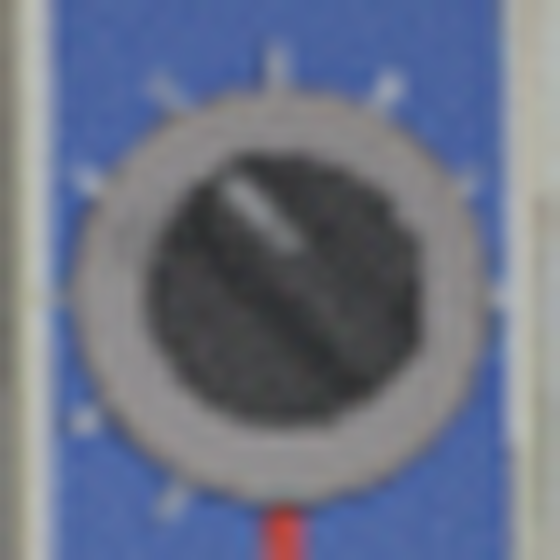

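The pointer line puts the knob at about 2.37 rad (bar yaw about 43°), and the pose fit residuals are small. The same jaw direction, along y, will suit the end of the knob turn and the carriage grip. Next I'll plan the approach to above the knob.

```bash
cat >> h.py <<'E'
from scipy.spatial.transform import Rotation as Ro
def plan(pos,jaw,n=1):
    """print n calls (tool-axis shift, turn) from the present pose to TCP pos, jaw yaw (deg, world, modulo a full turn)"""
    s=manip.state();q=s["tool_rot"];R=Ro.from_quat([q[1],q[2],q[3],q[0]]);M=R.as_matrix()
    y0=np.degrees(np.arctan2(M[1,1],M[0,1]));p0=s["tool_pos"]
    print("t",round(s["time"],2),"pos",p0.round(4),"jaw",y0.round(1),"F",s["contact_force"].round(1),"j6",s["joint_pos"][5].round(2),"w",round(s["gripper_width"],3),"tilt",M[:2,2].round(4))
    d=(np.array(pos)-p0)/n;t=-(jaw-y0)/n
    for i in range(n):
        A=(Ro.from_rotvec([0,0,np.radians(-t*i)])*R).as_matrix()
        print(np.round(A.T@d,4).tolist(),round(t,1))
E
python3 -c "
from h import *
plan([.4896,-.1287,.22],-46.6,4)"
```

```text
t 0.25 pos [0.1797 0.5983 0.2307] jaw 73.3 F [-1.3  0.3 -0.9] j6 -0.12 w 0.997 tilt [-0.0004 -0.0008]
[-0.1265, -0.1518, 0.0028] 30.0
[-0.1854, -0.0683, 0.0027] 30.0
[-0.1947, 0.0335, 0.0026] 30.0
[-0.152, 0.1263, 0.0025] 30.0
```

jog_arm(
  targets=[
    [-0.0253,-0.0304,0.0,6],
    [-0.0506,-0.0607,0.001,12],
    [-0.0759,-0.091,0.0015,18],
    [-0.1012,-0.1214,0.002,24],
    [-0.1265,-0.1518,0.003,30],
  ],
  fingers=0.5,
)

```text
time: 0.67
tool_pos: [0.2575, 0.4152, 0.2281]
tool_rot: [0.0, 0.398, 0.917, -0.0]
contact_force: [0.3, -0.4, 1.2]
gripper_width: 0.501
```

jog_arm(
  targets=[
    [-0.037,-0.0137,0.0,6],
    [-0.074,-0.0273,0.001,12],
    [-0.111,-0.041,0.0015,18],
    [-0.148,-0.0546,0.002,24],
    [-0.1854,-0.0683,0.003,30],
  ],
)

```text
time: 1.08
tool_pos: [0.3348, 0.2334, 0.2255]
tool_rot: [0.0, 0.622, 0.783, 0.0]
contact_force: [0.4, -0.1, 0.3]
gripper_width: 0.499
```

jog_arm(
  targets=[
    [-0.039,0.0067,0.0,6],
    [-0.078,0.0134,0.001,12],
    [-0.117,0.02,0.0015,18],
    [-0.156,0.0268,0.002,24],
    [-0.1947,0.0335,0.003,30],
  ],
)

```text
time: 1.5
tool_pos: [0.4123, 0.0512, 0.2226]
tool_rot: [0.0, 0.804, 0.595, 0.001]
contact_force: [0.4, 1.0, -0.4]
gripper_width: 0.504
```

```bash
python3 -c "
from h import *
plan([.4896,-.1287,.2],-46.6,1)"
```

```text
t 1.5 pos [0.4123 0.0512 0.2226] jaw -17.0 F [ 0.4  1.  -0.4] j6 0.24 w 0.504 tilt [0.0014 0.    ]
[-0.1494, 0.1265, 0.0227] 29.6
```

jog_arm(
  targets=[
    [-0.03,0.0253,0.0,6],
    [-0.06,0.0506,0.005,12],
    [-0.09,0.0759,0.01,18],
    [-0.12,0.101,0.017,24],
    [-0.1494,0.1265,0.0227,29.6],
  ],
)

```text
time: 1.92
tool_pos: [0.4904, -0.1284, 0.1993]
tool_rot: [0.0, 0.929, 0.369, 0.0]
contact_force: [0.7, 1.0, 0.0]
gripper_width: 0.498
```

jog_arm(
  targets=[
    [0,0,0,0],
    [0,0,0,0],
  ],
)

```text
time: 2.08
tool_pos: [0.49, -0.1278, 0.1986]
tool_rot: [-0.001, 0.929, 0.371, -0.001]
contact_force: [-0.3, 0.7, 0.6]
gripper_width: 0.5
```

```bash
python3 -c "
from h import *
plan([.4896,-.1287,.112],-46.6,1)
crop('top','pics/k2.png',340,180,80,80,6)
crop('side','pics/k3.png',290,220,80,80,6)
a,b=[cv2.imread(f'pics/k{i}.png') for i in (2,3)]
cv2.imwrite('pics/k23.png',cv2.resize(np.hstack([a,b]),(800,400)))
"
```

```text
t 2.08 pos [ 0.49   -0.1278  0.1986] jaw -46.5 F [-0.3  0.7  0.6] j6 0.41 w 0.5 tilt [-0.0022  0.0011]
[-0.0009, 0.0006, 0.0866] 0.1
```

View pics/k23.png

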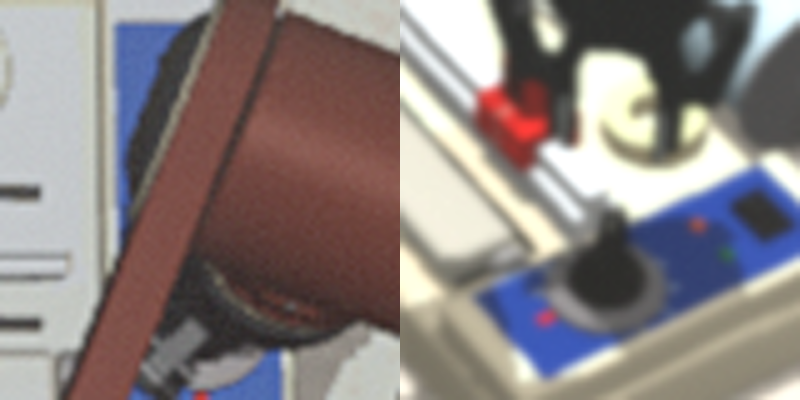

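The arm hides the knob in the top view; the side view shows the fingers high above it and nothing in the way. I'll lower in two steps, watching the force, then close.

jog_arm(
  targets=[
    [-0.001,0.0005,0.025,0],
    [-0.001,0.0005,0.05,0],
    [-0.001,0.0005,0.07,0],
    [-0.001,0.0005,0.08,0],
    [-0.001,0.0005,0.086,0],
  ],
)

```text
time: 2.6
tool_pos: [0.4888, -0.1258, 0.1123]
tool_rot: [-0.001, 0.928, 0.373, -0.001]
contact_force: [0.3, 1.1, 0.1]
gripper_width: 0.503
```

jog_arm(
  targets=[
    [0,0,0,0],
    [0,0,0,0],
    [0,0,0,0],
    [0,0,0,0],
    [0,0,0,0],
  ],
  fingers=0,
)

```text
time: 3.02
tool_pos: [0.4897, -0.1267, 0.1152]
tool_rot: [-0.001, 0.928, 0.372, -0.0]
contact_force: [-3.9, 2.9, 2.7]
gripper_width: 0.145
```

```bash
python3 -c "
from h import *
plan([.4896,-.1287,.112],-46.6,1)
print(manip.state()['ft_torque'])
crop('side','pics/k4.png',270,190,120,100,6)
"
```

```text
t 3.02 pos [ 0.4897 -0.1267  0.1152] jaw -46.3 F [-3.9  2.9  2.7] j6 0.41 w 0.145 tilt [-0.0006  0.0013]
[-0.0015, 0.0014, 0.0032] 0.3
[0.54294287 0.69978158 0.0149457 ]
```

View pics/k4.png

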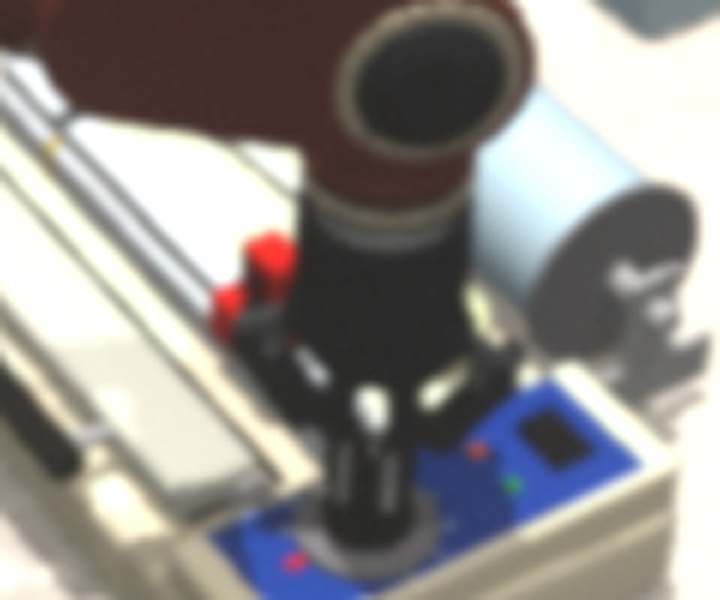

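The grip closed on the bar (0.145, about 12–14 mm). I'll turn it anticlockwise step by step, watching force.

jog_arm(
  targets=[
    [0,-0.0005,0,-6],
    [0,-0.0005,0,-12],
    [0,-0.0005,0,-18],
    [0,-0.0005,0,-24],
    [0,-0.0005,0,-30],
  ],
)

```text
time: 3.48
tool_pos: [0.4901, -0.1268, 0.1153]
tool_rot: [0.0, 0.799, 0.602, 0.001]
contact_force: [-1.3, 0.6, 0.9]
gripper_width: 0.146
```

```bash
python3 -c "
from h import *
plan([.4896,-.1287,.112],89.2,1)
print(manip.state()['ft_torque'])
"
```

```text
t 3.48 pos [ 0.4901 -0.1268  0.1153] jaw -16.0 F [-1.3  0.6  0.9] j6 -0.12 w 0.146 tilt [0.0017 0.0001]
[-0.0019, 0.0, 0.0033] -105.2
[ 0.29249944  0.17139032 -0.04536702]
```

jog_arm(
  targets=[
    [0,0,0,-6],
    [0,0,0,-12],
    [0,0,0,-18],
    [0,0,0,-24],
    [0,0,0,-30],
  ],
)

```text
time: 3.9
tool_pos: [0.4905, -0.1268, 0.1153]
tool_rot: [0.001, 0.616, 0.788, 0.001]
contact_force: [0.5, 1.4, -0.6]
gripper_width: 0.146
```

jog_arm(
  targets=[
    [0,0,0,-6],
    [0,0,0,-12],
    [0,0,0,-18],
    [0,0,0,-24],
    [0,0,0,-30],
  ],
)

```text
time: 4.32
tool_pos: [0.4909, -0.1265, 0.1153]
tool_rot: [0.002, 0.391, 0.92, 0.001]
contact_force: [2.2, 2.8, -1.8]
gripper_width: 0.15
```

jog_arm(
  targets=[
    [0,0,0,-6],
    [0,0,0,-12],
    [0,0,0,-18],
    [0,0,0,-24],
    [0,0,0,-30],
  ],
)

```text
time: 4.73
tool_pos: [0.4911, -0.1261, 0.1153]
tool_rot: [0.002, 0.139, 0.99, 0.001]
contact_force: [2.3, 4.3, -1.7]
gripper_width: 0.149
```

```bash
python3 -c "
from h import *
plan([.4896,-.1287,.112],89.2,1)
print(manip.state()['ft_torque'])
"
```

```text
t 4.73 pos [ 0.4911 -0.1261  0.1153] jaw 74.0 F [ 2.3  4.3 -1.7] j6 -1.69 w 0.149 tilt [0.0045 0.0019]
[0.0007, -0.003, 0.0032] -15.2
[ 0.87766153 -0.4610049  -0.00845446]
```

jog_arm(
  targets=[
    [0,0,0,-4],
    [0,0,0,-8],
    [0,0,0,-11],
    [0,0,0,-14],
    [0,0,0,-14],
  ],
)

```text
time: 5.15
tool_pos: [0.4911, -0.1258, 0.1153]
tool_rot: [0.002, 0.019, 1.0, 0.001]
contact_force: [2.6, 4.4, -2.0]
gripper_width: 0.152
```

```bash
python3 -c "
from h import *
plan([.4896,-.1287,.112],89.2,1)
print(manip.state()['ft_torque'])
"
```

```text
t 5.15 pos [ 0.4911 -0.1258  0.1153] jaw 87.8 F [ 2.6  4.4 -2. ] j6 -1.93 w 0.152 tilt [0.0044 0.0023]
[0.0014, -0.0029, 0.0032] -1.4
[ 0.89973932 -0.43891963  0.01869373]
```

jog_arm(
  targets=[
    [0,0,0,-1],
    [0,0,0,-2],
    [0,0,0,-3],
    [0,0,0,-4],
    [0,0,0,-4],
  ],
)

```text
time: 5.57
tool_pos: [0.4911, -0.1258, 0.1153]
tool_rot: [0.002, -0.013, 1.0, 0.002]
contact_force: [3.1, 4.1, -0.5]
gripper_width: 0.152
```

```bash
python3 -c "
from h import *
plan([.4896,-.1287,.112],89.2,1)
print(manip.state()['ft_torque'])
"
```

```text
t 5.57 pos [ 0.4911 -0.1258  0.1153] jaw 91.5 F [ 3.1  4.1 -0.5] j6 -2.0 w 0.152 tilt [0.0046 0.0031]
[0.0016, -0.0028, 0.0033] 2.3
[ 0.87182641 -0.29874643 -1.2769727 ]
```

Torque jumped from about 0.04 to 1.28 N m at jaw yaw 91°: the off stop. I'll ease off most of the preload, keeping some pressure against the stop, then check before opening.

jog_arm(
  targets=[
    [0,0,0,0.5],
    [0,0,0,1],
  ],
)

```text
time: 5.73
tool_pos: [0.4911, -0.1258, 0.1153]
tool_rot: [0.002, -0.004, 1.0, 0.002]
contact_force: [3.3, 5.0, -1.1]
gripper_width: 0.15
```

```bash
python3 -c "
from h import *
plan([.4896,-.1287,.112],89.2,1)
print(manip.state()['ft_torque'])
"
```

```text
t 5.73 pos [ 0.4911 -0.1258  0.1153] jaw 90.5 F [ 3.3  5.  -1.1] j6 -1.98 w 0.15 tilt [0.0046 0.0031]
[0.0015, -0.0029, 0.0033] 1.3
[ 0.91383714 -0.39008409 -0.95057122]
```

jog_arm(
  targets=[
    [0,0,0,0],
    [0,0,0,0],
    [0,0,0,0],
    [0,0,0,0],
  ],
  fingers=0.5,
)

```text
time: 6.07
tool_pos: [0.4898, -0.1273, 0.1144]
tool_rot: [0.001, -0.006, 1.0, -0.0]
contact_force: [-0.5, -0.0, -1.0]
gripper_width: 0.498
```

jog_arm(
  targets=[
    [0,0,-0.02,0],
    [0,0,-0.045,0],
    [0,0,-0.07,0],
    [0,0,-0.09,0],
    [0,0,-0.09,0],
  ],
)

```text
time: 6.48
tool_pos: [0.492, -0.1282, 0.2095]
tool_rot: [0.004, -0.006, 1.0, -0.002]
contact_force: [0.3, -0.8, 1.0]
gripper_width: 0.501
```

```bash
python3 -c "
from h import *
plan([.5265,.0031,.20],89.2,1)
crop('side','pics/k5.png',260,190,120,100,6)
"
```

```text
t 6.48 pos [ 0.492  -0.1282  0.2095] jaw 90.7 F [ 0.3 -0.8  1. ] j6 -1.98 w 0.501 tilt [ 0.0087 -0.004 ]
[-0.036, 0.1309, 0.0092] 1.5
```

View pics/k5.png

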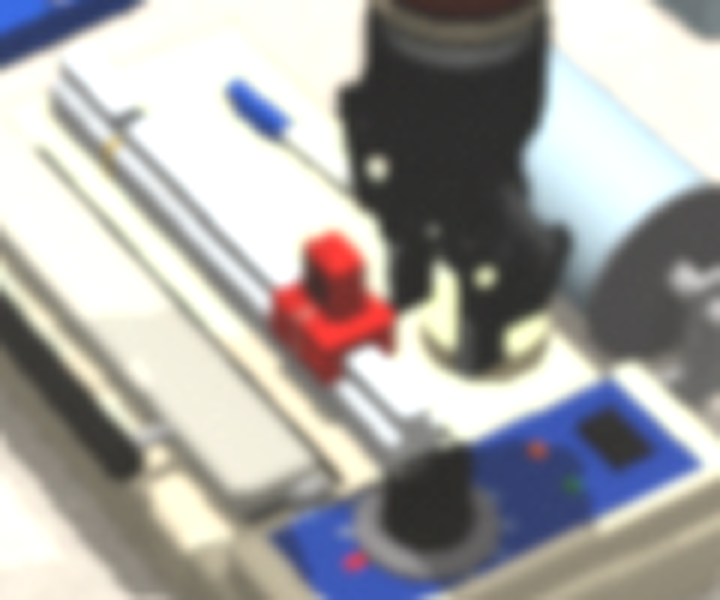

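In the side view the knob bar now lies front-to-rear and the carriage and bystanders haven't moved. On to the carriage.

jog_arm(
  targets=[
    [-0.007,0.026,0,0],
    [-0.014,0.052,0,0],
    [-0.022,0.079,0,1],
    [-0.029,0.105,0.005,1.5],
    [-0.036,0.131,0.009,1.5],
  ],
  fingers=0.7,
)

```text
time: 6.95
tool_pos: [0.5233, 0.0057, 0.1929]
tool_rot: [-0.001, 0.007, 1.0, 0.0]
contact_force: [0.2, -1.0, -0.9]
gripper_width: 0.698
```

jog_arm(
  targets=[
    [0,0,0,0],
    [0,0,0,0],
  ],
)

```text
time: 7.12
tool_pos: [0.5229, 0.0054, 0.1926]
tool_rot: [-0.002, 0.006, 1.0, -0.0]
contact_force: [-0.4, 0.3, 0.6]
gripper_width: 0.694
```

```bash
python3 -c "
from h import *
plan([.5265,.0031,.12],89.2,1)
"
```

```text
t 7.12 pos [0.5229 0.0054 0.1926] jaw 89.3 F [-0.4  0.3  0.6] j6 -1.69 w 0.694 tilt [-0.0034 -0.    ]
[-0.0039, -0.0022, 0.0725] 0.1
```

jog_arm(
  targets=[
    [-0.0045,-0.001,0.02,0],
    [-0.0045,-0.001,0.04,0],
    [-0.0045,-0.001,0.055,0],
    [-0.0045,-0.001,0.065,0],
    [-0.0045,-0.001,0.072,0],
  ],
)

```text
time: 7.53
tool_pos: [0.5272, 0.0025, 0.1206]
tool_rot: [-0.001, 0.008, 1.0, 0.0]
contact_force: [-0.9, -0.4, 0.5]
gripper_width: 0.699
```

jog_arm(
  targets=[
    [0,0,0,0],
    [0,0,0,0],
    [0,0,0,0],
    [0,0,0,0],
    [0,0,0,0],
  ],
  fingers=0,
)

```text
time: 7.95
tool_pos: [0.5286, 0.0038, 0.1236]
tool_rot: [0.0, 0.007, 1.0, 0.0]
contact_force: [-2.8, 3.9, 2.3]
gripper_width: 0.339
```

```bash
python3 -c "
from h import *
plan([.529,.1948,.12],89.2,1)
print(manip.state()['ft_torque'])
crop('side','pics/k6.png',260,190,120,100,6)
"
```

```text
t 7.95 pos [0.5286 0.0038 0.1236] jaw 89.2 F [-2.8  3.9  2.3] j6 -1.69 w 0.339 tilt [0.0006 0.0008]
[0.0023, 0.191, 0.0037] -0.0
[ 0.54862415  0.39138211 -0.03310462]
```

View pics/k6.png

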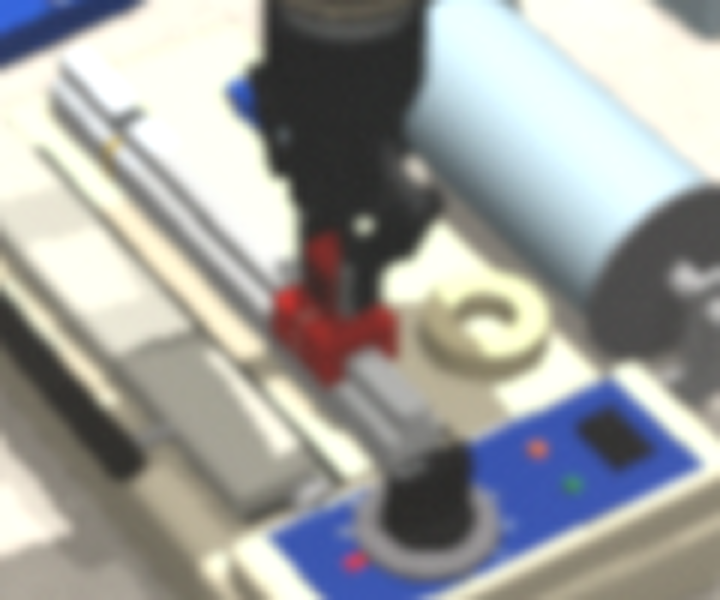

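The gripper is closed on the grip (0.339, about 29–30 mm). Slide distance is about 0.191 m. I'll go 0.165 m first, then small steps.

jog_arm(
  targets=[
    [0,0.008,0,0],
    [0,0.018,0,0],
    [0,0.028,0,0],
    [0,0.038,0,0],
    [0,0.045,0,0],
  ],
)

```text
time: 8.42
tool_pos: [0.5292, 0.0454, 0.1236]
tool_rot: [0.0, 0.007, 1.0, -0.004]
contact_force: [-4.3, -10.9, 4.0]
gripper_width: 0.337
```

```bash
python3 -c "
from h import *
plan([.529,.1948,.12],89.2,1)
print(manip.state()['ft_torque'])
"
```

```text
t 8.42 pos [0.5292 0.0454 0.1236] jaw 89.2 F [ -4.3 -10.9   4. ] j6 -1.6 w 0.337 tilt [ 0.0001 -0.0081]
[0.0024, 0.1494, 0.0024] -0.0
[-1.39742226  0.696811   -0.02831977]
```

jog_arm(
  targets=[
    [0,0.01,0,0],
    [0,0.02,0,0],
    [0,0.03,0,0],
    [0,0.04,0,0],
    [0,0.05,0,0],
  ],
)

```text
time: 8.83
tool_pos: [0.53, 0.095, 0.1236]
tool_rot: [0.0, 0.007, 1.0, -0.004]
contact_force: [-5.0, -11.8, 4.7]
gripper_width: 0.34
```

jog_arm(
  targets=[
    [0,0.01,0,0],
    [0,0.02,0,0],
    [0,0.03,0,0],
    [0,0.04,0,0],
    [0,0.05,0,0],
  ],
)

```text
time: 9.25
tool_pos: [0.5307, 0.1451, 0.1235]
tool_rot: [-0.0, 0.007, 1.0, -0.004]
contact_force: [-4.9, -12.6, 6.1]
gripper_width: 0.339
```

jog_arm(
  targets=[
    [0,0.006,0,0],
    [0,0.012,0,0],
    [0,0.018,0,0],
    [0,0.022,0,0],
    [0,0.022,0,0],
  ],
)

```text
time: 9.67
tool_pos: [0.531, 0.1702, 0.1236]
tool_rot: [0.0, 0.007, 1.0, -0.0]
contact_force: [-2.6, 1.6, 3.9]
gripper_width: 0.344
```

```bash
python3 -c "
from h import *
plan([.529,.1948,.12],89.2,1)
print(manip.state()['ft_torque'])
"
```

```text
t 9.67 pos [0.531  0.1702 0.1236] jaw 89.2 F [-2.6  1.6  3.9] j6 -1.38 w 0.344 tilt [ 0.0006 -0.0009]
[0.0024, 0.0245, 0.0036] -0.0
[ 0.40995377  0.65083207 -0.02537377]
```

jog_arm(
  targets=[
    [0,0.005,0,0],
    [0,0.01,0,0],
    [0,0.015,0,0],
    [0,0.015,0,0],
    [0,0.015,0,0],
  ],
)

```text
time: 10.08
tool_pos: [0.5313, 0.1853, 0.1236]
tool_rot: [0.0, 0.007, 1.0, -0.0]
contact_force: [-5.0, -1.8, 6.7]
gripper_width: 0.342
```

jog_arm(
  targets=[
    [0,0.001,0,0],
    [0,0.002,0,0],
    [0,0.002,0,0],
    [0,0.002,0,0],
  ],
)

```text
time: 10.42
tool_pos: [0.5313, 0.1873, 0.1236]
tool_rot: [0.0, 0.007, 1.0, -0.0]
contact_force: [-5.1, -1.0, 5.1]
gripper_width: 0.337
```

jog_arm(
  targets=[
    [0,0.001,0,0],
    [0,0.002,0,0],
    [0,0.002,0,0],
    [0,0.002,0,0],
  ],
)

```text
time: 10.75
tool_pos: [0.5313, 0.1893, 0.1236]
tool_rot: [0.0, 0.007, 1.0, -0.0]
contact_force: [-3.8, 0.1, 4.9]
gripper_width: 0.34
```

jog_arm(
  targets=[
    [0,0.001,0,0],
    [0,0.002,0,0],
    [0,0.002,0,0],
    [0,0.002,0,0],
  ],
)

```text
time: 11.08
tool_pos: [0.5314, 0.1917, 0.1236]
tool_rot: [0.0, 0.007, 1.0, 0.0]
contact_force: [-3.7, 0.4, 5.4]
gripper_width: 0.335
```

jog_arm(
  targets=[
    [0,0.001,0,0],
    [0,0.001,0,0],
    [0,0.001,0,0],
  ],
)

```text
time: 11.33
tool_pos: [0.5314, 0.1929, 0.1236]
tool_rot: [0.001, 0.007, 1.0, 0.0]
contact_force: [-4.0, 0.7, 4.4]
gripper_width: 0.34
```

jog_arm(
  targets=[
    [0,0.001,0,0],
    [0,0.001,0,0],
    [0,0.001,0,0],
  ],
)

```text
time: 11.58
tool_pos: [0.5314, 0.1941, 0.1236]
tool_rot: [0.001, 0.007, 1.0, 0.001]
contact_force: [-4.0, 2.2, 5.7]
gripper_width: 0.34
```

jog_arm(
  targets=[
    [0,0.001,0,0],
    [0,0.001,0,0],
    [0,0.001,0,0],
  ],
)

```text
time: 11.83
tool_pos: [0.5315, 0.1959, 0.1236]
tool_rot: [0.001, 0.007, 1.0, 0.002]
contact_force: [-4.2, 6.1, 5.1]
gripper_width: 0.336
```

jog_arm(
  targets=[
    [0,0.0005,0,0],
    [0,0.0005,0,0],
    [0,0.0005,0,0],
    [0,0.0005,0,0],
  ],
)

```text
time: 12.17
tool_pos: [0.5315, 0.1965, 0.1236]
tool_rot: [0.001, 0.007, 1.0, 0.002]
contact_force: [-3.4, 5.9, 3.7]
gripper_width: 0.341
```

```bash
python3 -c "
from h import *
plan([.531,.196,.12],89.2,1)
print(manip.state()['ft_torque'])
"
```

```text
t 12.17 pos [0.5315 0.1965 0.1236] jaw 89.2 F [-3.4  5.9  3.7] j6 -1.34 w 0.341 tilt [0.0015 0.0032]
[0.0005, -0.0005, 0.0036] -0.0
[ 0.71048383  0.70164967 -0.04224969]
```

jog_arm(
  targets=[
    [0,0.0005,0,0],
    [0,0.0005,0,0],
    [0,0.0005,0,0],
    [0,0.0005,0,0],
  ],
)

```text
time: 12.5
tool_pos: [0.5315, 0.197, 0.1236]
tool_rot: [0.001, 0.007, 1.0, 0.002]
contact_force: [-2.7, 4.5, 3.7]
gripper_width: 0.336
```

jog_arm(
  targets=[
    [0,0.0005,0,0],
    [0,0.0005,0,0],
    [0,0.0005,0,0],
    [0,0.0005,0,0],
  ],
)

```text
time: 12.83
tool_pos: [0.5315, 0.1972, 0.1236]
tool_rot: [0.001, 0.007, 1.0, 0.001]
contact_force: [-3.2, 4.4, 4.0]
gripper_width: 0.341
```

jog_arm(
  targets=[
    [0,0.0005,0,0],
    [0,0.0005,0,0],
    [0,0.0005,0,0],
    [0,0.0005,0,0],
  ],
)

```text
time: 13.17
tool_pos: [0.5315, 0.1973, 0.1236]
tool_rot: [0.001, 0.007, 1.0, 0.001]
contact_force: [-3.7, 2.6, 5.1]
gripper_width: 0.339
```

jog_arm(
  targets=[
    [0,0.0005,0,0],
    [0,0.0005,0,0],
    [0,0.0005,0,0],
    [0,0.0005,0,0],
  ],
)

```text
time: 13.5
tool_pos: [0.5315, 0.1974, 0.1236]
tool_rot: [0.001, 0.007, 1.0, 0.0]
contact_force: [-3.6, 1.3, 5.9]
gripper_width: 0.341
```

TCP stalled at y = 0.1973 while the command advanced, with the force falling to about 1 N: the ball is in the notch. I'll check with the cameras.

jog_arm(
  targets=[
    [0,0.0003,0,0],
    [0,0.0003,0,0],
    [0,0.0003,0,0],
  ],
)

```text
time: 13.75
tool_pos: [0.5315, 0.1974, 0.1236]
tool_rot: [0.001, 0.007, 1.0, 0.0]
contact_force: [-4.5, 0.2, 6.1]
gripper_width: 0.333
```

```bash
python3 -c "
from h import *
plan([.531,.196,.12],89.2,1)
crop('top','pics/f1.png',200,170,200,120,2)
crop('top','pics/f3.png',355,217,50,50,8)
crop('side','pics/f2.png',225,180,160,120,3)
a,b,c=[cv2.imread(f'pics/f{i}.png') for i in (1,2,3)]
o=np.zeros((600,800,3),'uint8');o[:240,:400]=a;o[:400,400:]=c;o[240:600,:400]=b[:,:400];cv2.imwrite('pics/f.png',o)
"
```

```text
t 13.75 pos [0.5315 0.1974 0.1236] jaw 89.2 F [-4.5  0.2  6.1] j6 -1.33 w 0.333 tilt [0.001  0.0003]
[0.0005, -0.0015, 0.0036] -0.0
```

View pics/f.png

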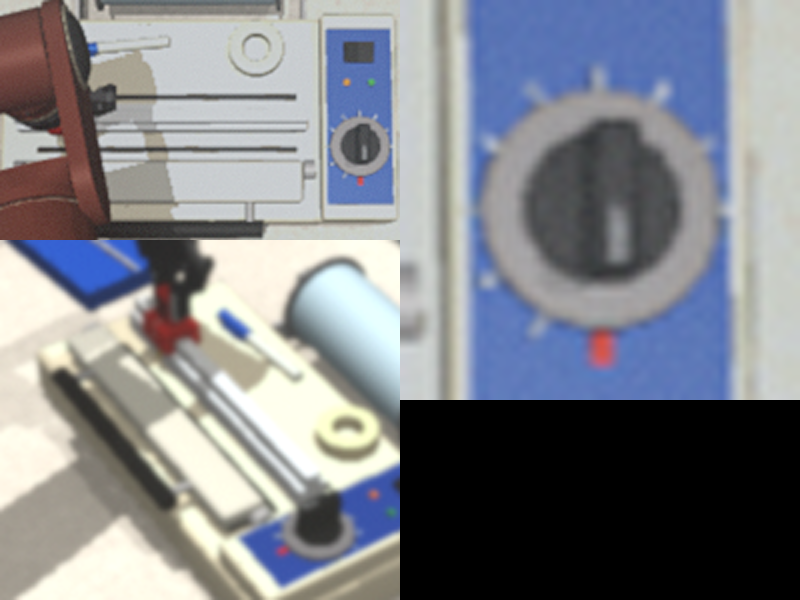

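The pointer now aims straight down at the red mark. The carriage is held at the notch, with its yellow marks hidden beneath it, and the pen and tape are where they were. I'm handing in.

```bash
python3 -c "
from h import *
manip.job_done();s=manip.state();print(s['time'],s['tool_pos'],s['contact_force'],s['gripper_width'])"
```

```text
the job is handed in; nothing more can be done
the job is handed in; nothing more can be done
```

The sealer is shut down: the heat knob is at its off stop and the carriage is seated in the parking notch. The gripper is still holding it by the grip for your lock pin. I handed the job in at about 14 s of the 72 s allowed.

- **Knob:** I turned it about 136° anticlockwise. The torque jumped from about 0.04 to 1.3 N m at the stop. After release, the picture shows the white pointer in line with the red mark, to within a degree or two as far as the image shows.
- **Carriage:** I slid it about 194 mm. A forward pull of about 6 N came as the ball dropped in. The carriage then stayed at y = 0.1974 m while I moved on slightly, and the force along the rail fell to about 0 N. It did not run past the notch.
- **Distance check:** the slide was about 2 mm longer than I had measured from the pictures (192 mm), which is within the camera calibration.
- **Sideways and vertical load:** about 4.5 N sideways and 6 N vertically remain on the held carriage; I left both as they were.
- **Things lying around:** nothing lying on the sealer was touched. The pen and tape look unmoved in the last pictures, though the arm hid part of the pen in the top view. I did not look again at the tray, mirror, cassette, beaker or spray bottle; the arm never went down near them.
- **After hand-in:** no state could be read, so the last check was just before it.

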